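# Rock the herb tub over and pour the dried fruits into the pan

### The arm

A 6-joint arm with a two-finger parallel gripper is mounted at the origin on the work surface. World frame = base frame: x ahead of the robot, y to its left, z up, the work surface at z = 0. Lengths are in mm, angles in rad, forces in N, time in s.
With the tool pointing down it reaches from about 275 to 1000 mm from the base axis. Payload 8.4 kg.
Tool frame: the origin (TCP) lies on the mounting face of the last link; the fingertips stand 173 mm ahead of it and the grasp point (between the pads) lies 155 mm ahead of it; z points along the fingers, y is the line along which they close (so a half turn about z gives the same grasp; the last joint's range is limited). The gripper opens to 85 mm and grips with 20 to 120 N. Pads are 22 mm wide; open, the fingers measure 114 mm over their backs; the gripper's body (76 mm by 85 mm) begins 54 mm behind the grasp point. The pads swing forward as they close: fully open they stand 13 mm farther back than shut.
Start: joints at [1.308, 0.353, 1.633, -0, 1.155, -0.002], TCP at [161.157, 603.869, 404.681] pointing down, gripper open.
Joint ranges: [-2.63, 2.63], [-0.92, 2.1], [0.06, 2.66], [-1.3, 4.44], [0, 2.69], [-3.02, 3.02]. Speed limits (rad/s): [2.22, 2.22, 2.79, 3.14, 3.14, 3.14].

### API

Orientations are given as [roll, pitch, yaw] about the fixed x, y, z axes, in that order (R = Rz(yaw) Ry(pitch) Rx(roll)).
In Python, from rig import r gives the robot as it stands.
- The arm moves only by the tool apply_moves, never from a script. Its argument "deltas" is a list of rows, each an object with "claw": the gripper command: -1 is fully open, 1 is shut, values between are in proportion; "delta_pos": the shift along the tool's x, y, z in cm, a list of three; "yaw": the turn about the tool's z in rad. In form: [{"claw": claw, "delta_pos": [tx, ty, tz], "yaw": yaw}, ...]. A call has 1 to 8 rows; each row shifts and turns the commanded pose from where the row before left it, along the tool's axes as they then stand; what a row does not reach is not made up. A row lasts 1/8 s, in which the tool goes at most 62.5 mm and 10.7 degrees, less where a joint would pass 70% of its speed; a pose out of reach is approached as far as the arm can. A call with a gripper value outside its range is refused whole. The fingers move at their own pace and stop on an object; "grip_force" is the grip in N (left out, the last holds). Time passes only in rows, so rows that do not move let the fingers close. It gives the time, the measured TCP pose, the force, the opening and the grip force at its end, in the units of the state.
- r.sense(): the state, without advancing time (a new reading comes with each control period).
- r.grab_frame(name): name is "scene" or "top"; returns a dict with "img" (420x560x3 uint8, blue, green, red), "z_map" (420x560 float32, mm along the optical axis (not along the pixel's ray), 0 where there is no reading), "fx", "fy", "cx", "cy" (pixels), "eye" and "rotation" of the camera in the world. Camera axes: x right, y up, looking along -z (the intrinsics and any distortion apply to the point x, -y, -z); pixel columns grow to the right and rows downward; lengths in mm; the calibration is good to about 2 mm. A picture is of the moment at which its call begins.
- r.sign_off(): hands the job in; it is judged then, once.
The state is a dict: "clock": time; "qpos": joint angles; "qvel": joint speeds; "joint_efforts": joint torques, N m; "eef_pos": TCP position; "tcp_rot": TCP orientation; "contact_force": force on the tool from outside, world axes, zero at the start; "wrist_torque": the same for the moment, N m; "opening": opening from 0.0 (shut) to 1.0 (fully open); "grasp_force": force on a finger pad.
Only numpy, scipy, OpenCV 4.12 (cv2) and the standard library are available. Lean on these libraries where they do the work, as an engineer would, in place of code of your own. Each camera call takes 0.05 s, during which the arm holds its last target. There are 200 camera calls.

### The job

Empty the three dried fruits from the heavy wooden tub into the steel teardrop pan in front of it, always keeping the tub's feet on the counter, never lifting it or letting it drop. Rock it forward until it rests on its bevelled feet and let go of it; then take it by the low rail at its back and rock it further over until all the fruits have rolled into the pan, and at last lower it back onto its bevelled feet and leave it so. Do not touch the fruits with the gripper, and leave the pan and everything else where it stands.

Things in the scene. Friction and masses are not known exactly. Their poses are not given: they have to be found in the camera images.
- tub: Heavy hardwood tub, 1.6 to 2.5 kg, 189 mm long (x, without the rail), 200 mm wide (y), open top, rim at z = 165 mm. Origin on the counter under it; x points the way it pours (to the pan), y along its straight foot edges, z out of its mouth. Starts upright. Its feet are two cheek boards at y = +-82 mm; it rests upright, rocked forward 45 degrees on their bevel, or 90 degrees on their front edge
- bar (a point): Centre of the round steel bar that spans the tub's mouth like a fixed hoop handle, along the tub's y: 18 mm thick, 178 mm free between two flat posts, at x = -20, z = 215 mm in the tub's frame, 50 mm above the rim. It can be pinched from above and turns between the fingers as the tub rocks. Axes are the tub's
- rail (a point): Centre of the round steel rail low at the tub's back, along the tub's y: 16 mm thick, 126 mm free between two brackets, at x = -145, z = 25 mm in the tub's frame, 38 mm clear of the back wall. Upright, the wall leaves no room for a gripper; on the bevel the rail is about 140 mm above the counter, free from straight above. It turns between the fingers. Axes are the tub's
- tub_tail: The same low rail with its two brackets, a rigid part of the tub; origin at the rail's centre, axes the tub's
- heel (a point): Midpoint of the heel edge, x = 30, z = 0 in the tub's frame, where the flat base (x = -99 to 30 mm) ends and the 45 degree bevel begins, 85 mm long up to the toe. The tub rocks about it, hardly sliding when moved slowly, from upright onto the bevel, and tips over by itself past about 37 degrees. Turning faster than 2.5 rad/s counts as a drop. Axes are the tub's
- toe (a point): Midpoint of the toe edge, x = 90, z = 60 mm in the tub's frame, between the bevel and the short front edge (45 mm, up to z = 105). On the counter once the tub rests on its bevel; the tub rocks about it from there to the 90 degree stop. The inside front board slopes 9.5 degrees outward: fruits roll out only past about 81 degrees, so go to the stop. Axes are the tub's
- pan: Loose teardrop pan of plain sheet steel, 0.9 kg, 262 mm long, 225 mm wide, 45 mm wall round the back, 30 mm at the sides. Origin under the centre of its round part; x points away from the tub. Its low open lip, 12 mm high, is 150 mm from the origin towards the tub, about 30 mm under the pouring rim when the tub is at its 90 degree stop. It already stands right for pouring
- pan_floor (a point): Point on the pan's floor at the centre of its round part, 3 mm above the counter
- fruit0_center (a point): Centre of a round dried fruit, 60 mm in diameter, 25 g, brown; starts in the tub
- fruit1_center (a point): Centre of a round dried fruit, 60 mm in diameter, 25 g, brown; starts in the tub
- fruit2_center (a point): Centre of a round dried fruit, 60 mm in diameter, 25 g, brown; starts in the tub
- mortar: Bystander: brass mortar, 110 mm wide, 115 mm high, beside the tub or the pan; origin under its foot
- jar: Bystander: white ceramic jar, 84 mm wide, 130 mm high, beside the tub or the pan; origin under its foot
- tin: Bystander: plain steel tin, 76 mm wide, 100 mm high, beside the tub or the pan; origin under its foot
- packet: Bystander: paper packet tied with tape, 130 x 90 x 50 mm, to the right; origin under its centre
- bowl: Bystander: blue ceramic bowl, 140 mm wide, 55 mm high, to the right; origin under its centre
- weight: Bystander: brass weight, 60 mm wide, 75 mm high, to the right; origin under its centre
- spoon: Bystander: spoon lying to the left; origin under its middle
Not all that is in view belongs to the job. What is shaped like the part that bears fruit1_center but turquoise is not meant.

How it is judged (in metres and radians):
On the way, in this order (a step that is already met when the one before it is completed fails the run):
1. the tub rests on its bevelled feet (rocked forward 45 degrees) and has been let go (height (world z) of each of heel, toe below 0.01 m and contact force between the fingers and tub below 0.1 N), for 0.3 s.
2. the tub, held by its low back rail, is rocked further over, past 75 degrees (angle between tub's own z axis and vertical above 1.31 rad and contact force between the fingers and tub_tail above 0.5 N), for 0.1 s.
At the end, for the whole second after the job is handed in: the tub rests on its bevelled feet again, heel and toe edges both within 10 mm of the counter, still and released; all three fruits lie in the pan (centres inside its walls and lip, under 55 mm above its underside), nearly still (all of step 1 and linear speed of tub below 0.03 m/s and x of fruit0_center in the frame of pan between -0.145 and 0.115 m and y of fruit0_center in the frame of pan between -0.115 and 0.115 m and z of each of fruit0_center, fruit1_center, fruit2_center in the frame of pan below 0.055 m and x of fruit1_center in the frame of pan between -0.145 and 0.115 m and y of fruit1_center in the frame of pan between -0.115 and 0.115 m and x of fruit2_center in the frame of pan between -0.145 and 0.115 m and y of fruit2_center in the frame of pan between -0.115 and 0.115 m and linear speed of each of fruit0, fruit1, fruit2 below 0.1 m/s); the robot touches nothing.
It fails at once if the tub lifted: heel and toe edges both more than 15 mm above the counter (height (world z) of each of heel, toe above 0.015 m).
It fails at once if the tub let drop: it turns faster than 2.5 rad/s (angular speed of tub above 2.5 rad/s).
It fails at once if a fruit touched with the gripper (contact force between the fingers and fruit0 above 0.5 N or contact force between the fingers and fruit1 above 0.5 N or contact force between the fingers and fruit2 above 0.5 N).
It fails at once if the pan pushed more than 30 mm (distance of pan from where it was at the start of the episode above 0.03 m).
It fails at once if a bystander moved more than 30 mm (distance of any of mortar, jar, tin, packet, bowl, weight, spoon from where it was at the start of the episode above 0.03 m).
It also fails if it takes over 64 s, if anything falls off the work surface, if the arm or the gripper's body presses on something with over 40 N, if the wrist force passes 120 N, or if a joint passes its speed limit or range.

## Working session

There is one attempt and no reset: what is moved stays moved. The work goes in short steps, Python scripts to look and compute and a tool call to move; the robot and the scene stay as the last step left them, time stands still between calls to the robot, and variables do not carry over. Pictures are saved under pics/ and viewed, at most 10 in all, crops included, and the job is handed in when it is done.

Besides the shell and the picture viewer there is one more tool, called after ">>>" as name(argument=value, ...), one argument or row to a line, values as JSON. apply_moves: Moves the arm, as the interface text tells. Its arguments: {"type":"object","properties":{"deltas":{"type":"array"},"grip_force":{"type":"number"}},"required":["deltas"]}

```bash
mkdir -p pics; ls
cat > h.py <<'E'
import numpy as np, cv2
from rig import r
def world(f):
    z=f["z_map"]; v,u=np.mgrid[:z.shape[0],:z.shape[1]]
    p=np.stack([(u-f["cx"])/f["fx"]*z,-(v-f["cy"])/f["fy"]*z,-z],-1)
    return p@np.array(f["rotation"]).T+np.array(f["eye"])
def proj(f,P):
    c=(np.asarray(P,float)-f["eye"])@np.array(f["rotation"]); d=-c[...,2]
    return np.stack([f["cx"]+f["fx"]*c[...,0]/d, f["cy"]-f["fy"]*c[...,1]/d],-1)
E
python3 - <<'E'
from h import *
s=r.sense(); print({k:np.round(v,3) for k,v in s.items()})
for n in("scene","top"):
    f=r.grab_frame(n); cv2.imwrite(f"pics/{n}0.png",f["img"]); print(n,f["eye"],f["rotation"],f["fx"],f["fy"],f["cx"],f["cy"],f.keys())
    np.savez(f"{n}0.npz",**f)
E
```

```text
pics
{'clock': np.float64(0.0), 'qpos': array([ 1.308,  0.354,  1.634, -0.   ,  1.155, -0.002]), 'qvel': array([ 0.   , -0.001, -0.001, -0.   ,  0.002, -0.001]), 'joint_efforts': array([-2.0000e-03, -6.0525e+01, -3.4207e+01, -0.0000e+00,  1.0000e-02,
       -0.0000e+00]), 'eef_pos': array([161.112, 603.622, 403.952]), 'tcp_rot': array([-3.14 ,  0.   ,  2.881]), 'contact_force': array([-0.065,  0.364, -0.137]), 'wrist_torque': array([0.04 , 0.007, 0.001]), 'grasp_force': np.float64(0.0), 'opening': np.float64(1.0)}
scene [1382.4049886   736.92748209 1427.69304437] [7.29259803e-01 2.17549549e-03 2.27952377e+00] 509.3254981169833 509.3254981169833 285.7513197344009 225.71159876648198 dict_keys(['img', 'z_map', 'fx', 'fy', 'cx', 'cy', 'eye', 'rotation'])
top [ 252.08590502   -6.60605022 1526.42411643] [ 0.18247895  0.02007847 -1.5830633 ] 485.2566665532043 485.2566665532043 276.2443435519844 205.36556673273068 dict_keys(['img', 'z_map', 'fx', 'fy', 'cx', 'cy', 'eye', 'rotation'])
```

```bash
python3 - <<'E'
s=open('h.py').read()
s=s.replace("def world","from scipy.spatial.transform import Rotation\ndef rot(f): return Rotation.from_euler('xyz',f['rotation']).as_matrix()\ndef world",1).replace('np.array(f["rotation"])','rot(f)')
open('h.py','w').write(s)
E
python3 - <<'E'
from h import *
for n in("scene","top"):
    f=np.load(f"{n}0.npz"); w=world(f); z=w[...,2]; print(n,np.median(z[f['z_map']>0]),np.percentile(z[f['z_map']>0],[5,95]), (f['z_map']==0).mean())
E
```

```text
scene 0.5196167591597032 [-313.80075871  552.38508166] 0.004302721088435374
top 0.5468958686019505 [ -6.07098216 419.72616409] 0.004111394557823129
```

View pics/scene0.png

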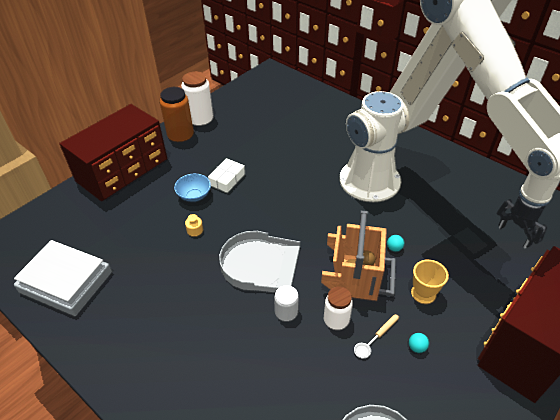

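View pics/top0.png

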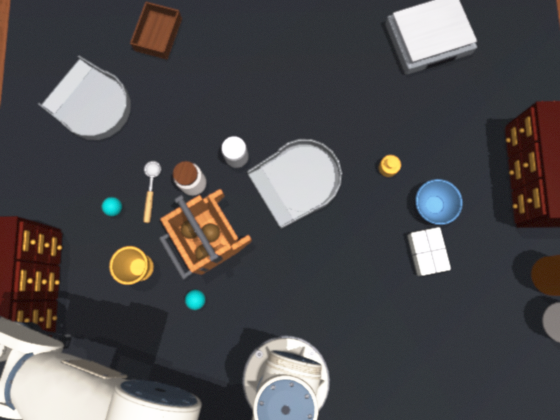

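Scene: the tub is at top (205,235), scene (358,260), with its bar at top (197,228) and its rail at top (178,257). The matching pan is at top (300,180). Things I could mistake for them are the second pan at top (90,105), the brown drawer box at top (155,30), and the turquoise balls at top (112,207) and (195,300). I choose the tub with the bar and the brown fruits, and will check it in a crop.

```bash
cat > m.py <<'E'
from h import *
def line(P):
    P=P[:,:2]; c=P.mean(0); d=np.linalg.svd(P-c,full_matrices=False)[2][0]; t=(P-c)@d
    lo,hi=np.percentile(t,[1,99]); return c+d*(lo+hi)/2,d,hi-lo
E
python3 - <<'E'
from m import *
for n in("scene","top"):
    f=dict(np.load(f"{n}0.npz")); w=world(f); im=f['img']
    hsv=cv2.cvtColor(im,cv2.COLOR_BGR2HSV)
    roi=(w[...,0]>300)&(w[...,0]<700)&(w[...,1]>100)&(w[...,1]<480)
    g=hsv[...,1]<90
    b=roi&g&(w[...,2]>205)&(w[...,2]<245)
    c,d,L=line(w[b]); print(n,'bar',b.sum(),c,np.degrees(np.arctan2(d[1],d[0])),L,np.percentile(w[b][:,2],[5,50,95]))
    wood=roi&(hsv[...,1]>100)&(w[...,2]>150)&(w[...,2]<200)&(im[...,2]>90)
    q=cv2.minAreaRect(w[wood][:,:2].astype(np.float32)); print('rim',wood.sum(),q,np.median(w[wood][:,2]))
    rl=roi&g&(w[...,2]>22)&(w[...,2]<42)&(im[...,2]>50)
    k,lab,st,ce=cv2.connectedComponentsWithStats(rl.astype(np.uint8))
    for i in range(1,k):
        if st[i,4]>15:
            c,d,L=line(w[lab==i]); print('  z22-42',st[i,4],ce[i],c,np.degrees(np.arctan2(d[1],d[0])),L)
f=np.load("top0.npz"); cv2.imwrite("pics/crop.png",cv2.resize(f['img'][160:300,90:290],None,fx=3.5,fy=3.5,interpolation=cv2.INTER_CUBIC))
E
```

```text
scene bar 302 [438.15455682 236.13448341] 31.13829928418884 198.15157064947147 [213.19664164 220.72921615 226.11420545]
rim 714 ((439.30377197265625, 236.53265380859375), (190.63058471679688, 158.90423583984375), 31.06977653503418) 161.8690360776169
  z22-42 229 [390.08733624 277.72489083] [376.27624006 336.89507187] 27.772654619538375 152.63910154152185
  z22-42 88 [335.76136364 321.73863636] [643.63973269 305.13991284] 118.64440321335408 79.42933995868445
top bar 481 [434.72430243 234.47991239] -149.04207052636943 196.68519682084963 [215.964799   222.05709891 227.01512422]
rim 955 ((435.541748046875, 235.29364013671875), (180.1619415283203, 159.52081298828125), 31.026445388793945) 163.43377474775434
  z22-42 36 [240.11111111 162.16666667] [669.82333341 134.5536766 ] -64.75655569143103 62.75005636776694
  z22-42 43 [197.53488372 188.30232558] [587.13916576 268.17812741] 126.96888908088786 77.74115830182265
  z22-42 294 [173.68707483 257.02380952] [372.667441   339.59464239] -148.57668602363523 147.85025532924539
```

View pics/crop.png

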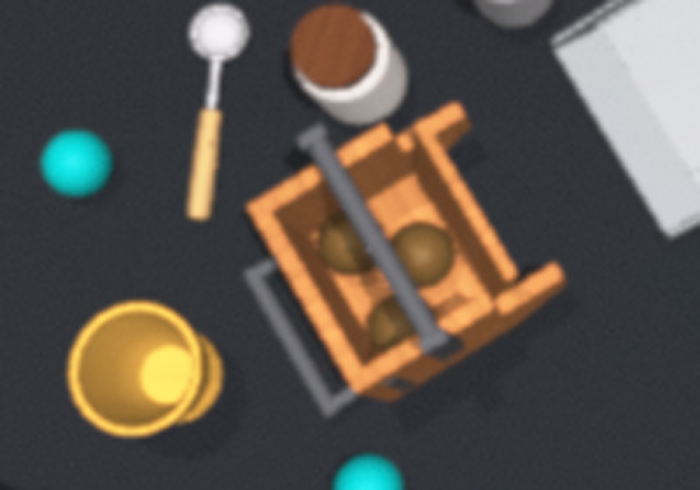

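>>> apply_moves(
  deltas=[
    {"claw": -1, "delta_pos": [0, 0, -1], "yaw": -0.16},
    {"claw": -1, "delta_pos": [0, 0, -1], "yaw": -0.16},
    {"claw": -1, "delta_pos": [0, 0, -1], "yaw": -0.16},
    {"claw": -1, "delta_pos": [0, 0, -1], "yaw": -0.16},
    {"claw": -1, "delta_pos": [0, 0, -1], "yaw": -0.163},
    {"claw": -1, "delta_pos": [0, 0, 0], "yaw": 0},
  ],
)

```text
clock: 0.85
eef_pos: [161.2, 604.0, 455.1]
tcp_rot: [3.141, 0.001, -2.6]
contact_force: [0.1, 0.2, -0.3]
opening: 1.002
grasp_force: 0.0
```

>>> apply_moves(
  deltas=[
    {"claw": -1, "delta_pos": [-0.6, -5, 0], "yaw": 0},
    {"claw": -1, "delta_pos": [-0.6, -5, 0], "yaw": 0},
    {"claw": -1, "delta_pos": [-0.6, -5, 0], "yaw": 0},
    {"claw": -1, "delta_pos": [-0.6, -5, 0], "yaw": 0},
    {"claw": -1, "delta_pos": [-0.6, -5, 0], "yaw": 0},
    {"claw": -1, "delta_pos": [-0.6, -5, 0], "yaw": 0},
    {"claw": -1, "delta_pos": [-0.6, -5, 0], "yaw": 0},
    {"claw": -1, "delta_pos": [0, 0, 0], "yaw": 0},
  ],
)

```text
clock: 1.85
eef_pos: [379.1, 323.4, 454.1]
tcp_rot: [-3.141, -0.001, -2.607]
contact_force: [-0.6, 0.9, -0.1]
opening: 0.999
grasp_force: 0.0
```

>>> apply_moves(
  deltas=[
    {"claw": -1, "delta_pos": [-0.2, -3.5, 0], "yaw": 0},
    {"claw": -1, "delta_pos": [-0.2, -3.5, 0], "yaw": 0},
    {"claw": -1, "delta_pos": [0, -3.5, 0], "yaw": 0},
    {"claw": -1, "delta_pos": [0, 0, 0], "yaw": 0},
    {"claw": -1, "delta_pos": [0, 0, 0], "yaw": 0},
  ],
)

```text
clock: 2.48
eef_pos: [434.9, 238.5, 454.3]
tcp_rot: [3.141, -0.001, -2.601]
contact_force: [0.5, -0.2, 0.6]
opening: 0.996
grasp_force: 0.0
```

>>> apply_moves(
  deltas=[
    {"claw": -1, "delta_pos": [0, -0.35, 2], "yaw": 0},
    {"claw": -1, "delta_pos": [0, 0, 2], "yaw": 0},
    {"claw": -1, "delta_pos": [0, 0, 2], "yaw": 0},
    {"claw": -1, "delta_pos": [0, 0, 1.5], "yaw": 0},
    {"claw": -1, "delta_pos": [0, 0, 0.9], "yaw": 0},
    {"claw": -1, "delta_pos": [0, 0, 0], "yaw": 0},
  ],
)

```text
clock: 3.22
eef_pos: [437.0, 235.1, 370.3]
tcp_rot: [3.141, -0.001, -2.599]
contact_force: [-0.3, -0.1, 0.4]
opening: 0.997
grasp_force: 0.0
```

Run:
```python
from h import *
f=r.grab_frame("scene"); cv2.imwrite("pics/s1.png",cv2.resize(f["img"][150:330,270:450],None,fx=3,fy=3,interpolation=cv2.INTER_CUBIC))
```

```text
(no output)
```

View pics/s1.png

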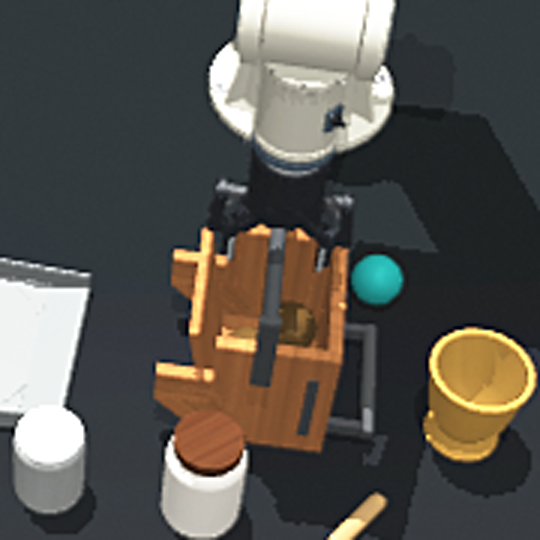

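The open fingers (crop (230,240) and (325,250)) straddle the bar (275,250), so I close on it.

>>> apply_moves(
  deltas=[
    {"claw": 1, "delta_pos": [0, 0, 0], "yaw": 0},
    {"claw": 1, "delta_pos": [0, 0, 0], "yaw": 0},
    {"claw": 1, "delta_pos": [0, 0, 0], "yaw": 0},
    {"claw": 1, "delta_pos": [0, 0, 0], "yaw": 0},
    {"claw": 1, "delta_pos": [0, 0, 0], "yaw": 0},
    {"claw": 1, "delta_pos": [0, 0, 0], "yaw": 0},
  ],
  grip_force=60,
)

```text
clock: 4.03
eef_pos: [437.0, 235.3, 371.0]
tcp_rot: [3.14, 0.0, -2.6]
contact_force: [-3.8, 3.5, 4.0]
opening: 0.184
grasp_force: 58.4
```

Run:
```python
import numpy as np
t=np.radians(np.arange(0,46,2.5)); a=t-np.arctan2(50,215); R=np.hypot(50,215)
x=R*np.sin(a);z=R*np.cos(a)
print(np.round(np.c_[np.degrees(t)[1:],-np.diff(x)/10,-np.diff(z)/10],2), x[0],x[-1],z[0],z[-1])
t=np.radians(np.arange(45,91,3.)); X=-235*np.cos(t)-35*np.sin(t); Z=235*np.sin(t)-35*np.cos(t)
print(np.round(np.c_[np.degrees(t)[1:],-np.diff(X)/10,-np.diff(Z)/10],2),X[0],X[-1],Z[0],Z[-1])
```

```text
[[ 2.50e+00 -9.40e-01 -2.00e-01]
 [ 5.00e+00 -9.50e-01 -1.60e-01]
 [ 7.50e+00 -9.60e-01 -1.10e-01]
 [ 1.00e+01 -9.60e-01 -7.00e-02]
 [ 1.25e+01 -9.60e-01 -3.00e-02]
 [ 1.50e+01 -9.60e-01  1.00e-02]
 [ 1.75e+01 -9.60e-01  5.00e-02]
 [ 2.00e+01 -9.60e-01  9.00e-02]
 [ 2.25e+01 -9.50e-01  1.40e-01]
 [ 2.50e+01 -9.50e-01  1.80e-01]
 [ 2.75e+01 -9.40e-01  2.20e-01]
 [ 3.00e+01 -9.30e-01  2.60e-01]
 [ 3.25e+01 -9.20e-01  3.00e-01]
 [ 3.50e+01 -9.00e-01  3.40e-01]
 [ 3.75e+01 -8.90e-01  3.80e-01]
 [ 4.00e+01 -8.70e-01  4.20e-01]
 [ 4.25e+01 -8.50e-01  4.50e-01]
 [ 4.50e+01 -8.30e-01  4.90e-01]] -50.00000000000001 116.67261889578033 215.0 187.38329701443513
[[48.   -0.77 -0.98]
 [51.   -0.82 -0.94]
 [54.   -0.86 -0.89]
 [57.   -0.91 -0.85]
 [60.   -0.95 -0.8 ]
 [63.   -0.99 -0.75]
 [66.   -1.03 -0.7 ]
 [69.   -1.07 -0.64]
 [72.   -1.1  -0.58]
 [75.   -1.13 -0.53]
 [78.   -1.15 -0.47]
 [81.   -1.18 -0.4 ]
 [84.   -1.2  -0.34]
 [87.   -1.21 -0.28]
 [90.   -1.23 -0.22]] -190.91883092036784 -35.000000000000014 141.42135623730948 235.0
```

>>> apply_moves(
  deltas=[
    {"claw": 1, "delta_pos": [0, -0.47, -0.1], "yaw": 0},
    {"claw": 1, "delta_pos": [0, -0.47, -0.1], "yaw": 0},
    {"claw": 1, "delta_pos": [0, -0.48, -0.08], "yaw": 0},
    {"claw": 1, "delta_pos": [0, -0.48, -0.08], "yaw": 0},
    {"claw": 1, "delta_pos": [0, -0.96, -0.11], "yaw": 0},
    {"claw": 1, "delta_pos": [0, -0.96, -0.07], "yaw": 0},
    {"claw": 1, "delta_pos": [0, 0, 0], "yaw": 0},
  ],
)

```text
clock: 4.9
eef_pos: [456.8, 202.5, 377.0]
tcp_rot: [3.139, 0.001, -2.601]
contact_force: [-6.0, 4.4, 9.7]
opening: 0.193
grasp_force: 58.5
```

>>> apply_moves(
  deltas=[
    {"claw": 1, "delta_pos": [0, -0.96, -0.03], "yaw": 0},
    {"claw": 1, "delta_pos": [0, -0.96, 0.01], "yaw": 0},
    {"claw": 1, "delta_pos": [0, -0.96, 0.05], "yaw": 0},
    {"claw": 1, "delta_pos": [0, -0.96, 0.09], "yaw": 0},
    {"claw": 1, "delta_pos": [0, -0.95, 0.14], "yaw": 0},
    {"claw": 1, "delta_pos": [0, -0.95, 0.18], "yaw": 0},
    {"claw": 1, "delta_pos": [0, 0, 0], "yaw": 0},
  ],
)

```text
clock: 5.78
eef_pos: [486.9, 152.7, 372.4]
tcp_rot: [3.141, 0.001, -2.6]
contact_force: [-3.1, 1.6, 10.2]
opening: 0.19
grasp_force: 62.8
```

>>> apply_moves(
  deltas=[
    {"claw": 1, "delta_pos": [0, -0.94, 0.22], "yaw": 0},
    {"claw": 1, "delta_pos": [0, -0.93, 0.26], "yaw": 0},
    {"claw": 1, "delta_pos": [0, -0.92, 0.3], "yaw": 0},
    {"claw": 1, "delta_pos": [0, -0.9, 0.34], "yaw": 0},
    {"claw": 1, "delta_pos": [0, -0.45, 0.19], "yaw": 0},
    {"claw": 1, "delta_pos": [0, -0.45, 0.19], "yaw": 0},
    {"claw": 1, "delta_pos": [0, 0, 0], "yaw": 0},
  ],
)

```text
clock: 6.65
eef_pos: [510.5, 113.4, 356.7]
tcp_rot: [-3.141, 0.0, -2.6]
contact_force: [-0.2, 0.9, 5.6]
opening: 0.188
grasp_force: 64.6
```

>>> apply_moves(
  deltas=[
    {"claw": 1, "delta_pos": [0, -0.43, 0.21], "yaw": 0},
    {"claw": 1, "delta_pos": [0, -0.43, 0.21], "yaw": 0},
    {"claw": 1, "delta_pos": [0, -0.42, 0.23], "yaw": 0},
    {"claw": 1, "delta_pos": [0, -0.42, 0.23], "yaw": 0},
    {"claw": 1, "delta_pos": [0, -0.41, 0.25], "yaw": 0},
    {"claw": 1, "delta_pos": [0, -0.41, 0.25], "yaw": 0},
    {"claw": 1, "delta_pos": [0, 0, 0], "yaw": 0},
    {"claw": 1, "delta_pos": [0, 0, 0], "yaw": 0},
  ],
)

```text
clock: 7.65
eef_pos: [523.4, 92.0, 343.0]
tcp_rot: [-3.142, 0.001, -2.6]
contact_force: [0.1, 1.1, 5.8]
opening: 0.189
grasp_force: 66.2
```

```bash
cat >> m.py <<'E'
def railbar():
    out={}
    for n in("scene","top"):
        f=r.grab_frame(n); w=world(f); hsv=cv2.cvtColor(f['img'],cv2.COLOR_BGR2HSV); out[n]=f
        u=np.array([.5165,-.8563]); v=np.array([.8563,.5165]); o=np.array([446.8,218.2])
        X=(w[...,:2]-o)@u; Y=(w[...,:2]-o)@v; Z=w[...,2]
        m=(hsv[...,1]<90)&(abs(Y)<55)&(X>-160)&(X<40)&(Z>40)&(f['z_map']>0)
        k,lab,st,ce=cv2.connectedComponentsWithStats(m.astype(np.uint8))
        for i in range(1,k):
            if st[i,4]>40: s=lab==i; print(n,st[i],'X',np.percentile(X[s],[5,50,95]).round(1),'Y',np.percentile(Y[s],[5,50,95]).round(1),'Z',np.percentile(Z[s],[5,50,95]).round(1))
    return out
E
python3 - <<'E'
from m import *
o=railbar()
cv2.imwrite("pics/s2.png",np.hstack([cv2.resize(o[n]["img"][a:a+160,b:b+160],None,fx=2.5,fy=2.5,interpolation=cv2.INTER_CUBIC) for n,a,b in(("scene",170,270),("top",130,130))]))
E
```

```text
scene [373 238   6  28 130] X [-80.3 -72.7 -66.2] Y [-49.2   1.8  48.7] Z [139.4 145.4 151.2]
top [174 224  23  35 213] X [-80.8 -73.1 -66.4] Y [-50.1  -0.   48.8] Z [140.7 146.7 151.7]
```

View pics/s2.png

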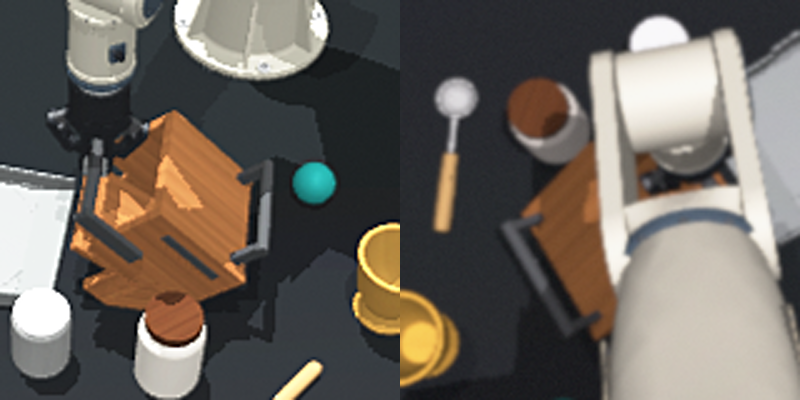

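The scene half shows the tub leaning on its bevel with the rail at (262,210), and the rail centre measures about 142 mm high, as expected. I release it and go straight up.

>>> apply_moves(
  deltas=[
    {"claw": 0.3, "delta_pos": [0, 0, 0], "yaw": 0},
    {"claw": 0, "delta_pos": [0, 0, 0], "yaw": 0},
    {"claw": 0, "delta_pos": [0, 0, 0], "yaw": 0},
    {"claw": 0, "delta_pos": [0, 0, 0], "yaw": 0},
  ],
)

```text
clock: 8.25
eef_pos: [523.0, 92.1, 342.7]
tcp_rot: [3.141, -0.001, -2.599]
contact_force: [0.4, -0.1, -0.1]
opening: 0.497
grasp_force: 0.0
```

>>> apply_moves(
  deltas=[
    {"claw": 0, "delta_pos": [0, 0, -1.5], "yaw": 0},
    {"claw": 0, "delta_pos": [0, 0, -2], "yaw": 0},
    {"claw": 0, "delta_pos": [0, 0, -2.5], "yaw": 0},
    {"claw": 0, "delta_pos": [0, 0, -2.5], "yaw": 0},
    {"claw": 0, "delta_pos": [0, 0, -2.5], "yaw": 0},
    {"claw": 0, "delta_pos": [0, 0, 0], "yaw": 0},
  ],
)

```text
clock: 9.0
eef_pos: [523.6, 92.2, 455.7]
tcp_rot: [-3.14, 0.004, -2.599]
contact_force: [0.5, -0.1, -1.0]
opening: 0.497
grasp_force: 0.0
```

>>> apply_moves(
  deltas=[
    {"claw": 0, "delta_pos": [0, 3.7, 0], "yaw": 0},
    {"claw": 0, "delta_pos": [0, 3.7, 0], "yaw": 0},
    {"claw": 0, "delta_pos": [0, 3.7, 0], "yaw": 0},
    {"claw": 0, "delta_pos": [0, 3.7, 0], "yaw": 0},
    {"claw": 0, "delta_pos": [0, 3.7, 0], "yaw": 0},
    {"claw": 0, "delta_pos": [0, 3.6, 0], "yaw": 0},
    {"claw": 0, "delta_pos": [0, 0, 0], "yaw": 0},
    {"claw": 0, "delta_pos": [0, 0, 0], "yaw": 0},
  ],
)

```text
clock: 10.0
eef_pos: [409.1, 281.1, 452.5]
tcp_rot: [-3.141, -0.001, -2.599]
contact_force: [0.2, 1.6, 0.4]
opening: 0.498
grasp_force: 0.0
```

Run:
```python
from m import *
print(r.sense()['eef_pos']); railbar()
```

```text
[409.10119111 281.08806809 452.52764987]
scene [ 363   94   66  133 4387] X [-128.   -71.3  -14.9] Y [-23.3  27.   44.3] Z [341.9 594.3 676.1]
scene [372 238   7  28 133] X [-79.8 -72.4 -65.5] Y [-48.7   1.3  49.5] Z [140.2 145.9 151.1]
top [  91  175  100   75 4108] X [-126.7  -70.3   -9. ] Y [-44.8 -15.2  30. ] Z [385.4 658.1 684.7]
```

>>> apply_moves(
  deltas=[
    {"claw": 0, "delta_pos": [0, 0, 3], "yaw": 0},
    {"claw": 0, "delta_pos": [0, 0, 3], "yaw": 0},
    {"claw": 0, "delta_pos": [0, 0, 3], "yaw": 0},
    {"claw": 0, "delta_pos": [0, 0, 2.5], "yaw": 0},
    {"claw": 0, "delta_pos": [0, 0, 2], "yaw": 0},
    {"claw": 0, "delta_pos": [0, 0, 1], "yaw": 0},
    {"claw": 0, "delta_pos": [0, 0, 1.1], "yaw": 0},
    {"claw": 0, "delta_pos": [0, 0, 0], "yaw": 0},
  ],
)

```text
clock: 11.1
eef_pos: [409.2, 281.1, 296.5]
tcp_rot: [-3.141, -0.001, -2.6]
contact_force: [0.6, 0.7, 0.7]
opening: 0.497
grasp_force: 0.0
```

>>> apply_moves(
  deltas=[
    {"claw": 0.4, "delta_pos": [0, 0, 0], "yaw": 0},
    {"claw": 0.6, "delta_pos": [0, 0, 0], "yaw": 0},
    {"claw": 1, "delta_pos": [0, 0, 0], "yaw": 0},
    {"claw": 1, "delta_pos": [0, 0, 0], "yaw": 0},
    {"claw": 1, "delta_pos": [0, 0, 0], "yaw": 0},
    {"claw": 1, "delta_pos": [0, 0, 0], "yaw": 0},
  ],
  grip_force=70,
)

```text
clock: 11.85
eef_pos: [409.1, 281.9, 297.6]
tcp_rot: [3.141, 0.001, -2.6]
contact_force: [-3.3, 3.8, 5.7]
opening: 0.162
grasp_force: 68.3
```

>>> apply_moves(
  deltas=[
    {"claw": 1, "delta_pos": [0, -0.38, -0.49], "yaw": 0},
    {"claw": 1, "delta_pos": [0, -0.39, -0.49], "yaw": 0},
    {"claw": 1, "delta_pos": [0, -0.41, -0.47], "yaw": 0},
    {"claw": 1, "delta_pos": [0, -0.41, -0.47], "yaw": 0},
    {"claw": 1, "delta_pos": [0, -0.86, -0.89], "yaw": 0},
    {"claw": 1, "delta_pos": [0, -0.91, -0.85], "yaw": 0},
    {"claw": 1, "delta_pos": [0, 0, 0], "yaw": 0},
  ],
)

```text
clock: 12.72
eef_pos: [426.4, 253.1, 334.4]
tcp_rot: [3.139, 0.001, -2.6]
contact_force: [-6.8, 7.8, 5.1]
opening: 0.16
grasp_force: 69.2
```

>>> apply_moves(
  deltas=[
    {"claw": 1, "delta_pos": [0, -0.95, -0.8], "yaw": 0},
    {"claw": 1, "delta_pos": [0, -0.99, -0.75], "yaw": 0},
    {"claw": 1, "delta_pos": [0, -1.03, -0.7], "yaw": 0},
    {"claw": 1, "delta_pos": [0, -1.07, -0.64], "yaw": 0},
    {"claw": 1, "delta_pos": [0, -1.1, -0.58], "yaw": 0},
    {"claw": 1, "delta_pos": [0, -1.13, -0.53], "yaw": 0},
    {"claw": 1, "delta_pos": [0, 0, 0], "yaw": 0},
  ],
)

```text
clock: 13.6
eef_pos: [459.1, 199.4, 375.9]
tcp_rot: [3.14, 0.003, -2.6]
contact_force: [-8.5, 6.1, 20.5]
opening: 0.157
grasp_force: 73.3
```

Run:
```python
from m import *
o={n:r.grab_frame(n) for n in("scene","top")}
cv2.imwrite("pics/s3.png",np.hstack([cv2.resize(o[n]["img"][a:a+180,b:b+180],None,fx=2.2,fy=2.2,interpolation=cv2.INTER_CUBIC) for n,a,b in(("scene",150,220),("top",120,160))]))
```

```text
(no output)
```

View pics/s3.png

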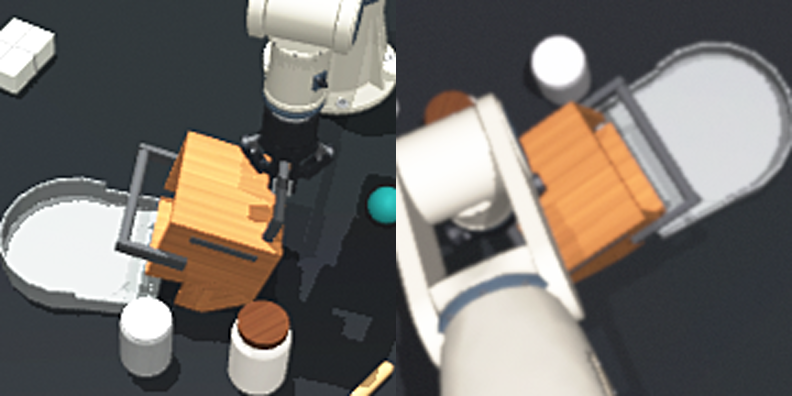

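It is rocking as planned (about 75°): the pan is in place, the rail is held at scene crop (283,195), and no fruit is out yet. Next I go on to the stop.

>>> apply_moves(
  deltas=[
    {"claw": 1, "delta_pos": [0, -0.57, -0.3], "yaw": 0},
    {"claw": 1, "delta_pos": [0, -0.58, -0.27], "yaw": 0},
    {"claw": 1, "delta_pos": [0, -0.59, -0.25], "yaw": 0},
    {"claw": 1, "delta_pos": [0, -0.59, -0.23], "yaw": 0},
    {"claw": 1, "delta_pos": [0, -0.6, -0.2], "yaw": 0},
    {"claw": 1, "delta_pos": [0, -0.6, -0.2], "yaw": 0},
    {"claw": 1, "delta_pos": [0, 0, 0], "yaw": 0},
  ],
)

```text
clock: 14.58
eef_pos: [477.4, 168.8, 389.7]
tcp_rot: [3.141, 0.002, -2.6]
contact_force: [-4.3, 1.6, 13.7]
opening: 0.158
grasp_force: 70.7
```

>>> apply_moves(
  deltas=[
    {"claw": 1, "delta_pos": [0, -0.6, -0.15], "yaw": 0},
    {"claw": 1, "delta_pos": [0, -0.6, -0.15], "yaw": 0},
    {"claw": 1, "delta_pos": [0, -0.6, -0.12], "yaw": 0},
    {"claw": 1, "delta_pos": [0, -0.6, -0.1], "yaw": 0},
    {"claw": 1, "delta_pos": [0, 0, 0], "yaw": 0},
    {"claw": 1, "delta_pos": [0, 0, 0], "yaw": 0},
  ],
)

```text
clock: 15.32
eef_pos: [489.7, 148.3, 394.4]
tcp_rot: [3.141, 0.002, -2.6]
contact_force: [-2.8, 0.8, 9.7]
opening: 0.158
grasp_force: 73.8
```

```bash
cat > fr.py <<'E'
from m import *
def fruits(n,f):
    w=world(f); h=cv2.cvtColor(f['img'],cv2.COLOR_BGR2HSV)
    m=(h[...,0]>8)&(h[...,0]<30)&(h[...,1]>60)&(w[...,2]>5)&(w[...,2]<75)&(w[...,0]>480)&(w[...,0]<850)&(w[...,1]<140)&(w[...,1]>-200)
    k,lab,st,ce=cv2.connectedComponentsWithStats(m.astype(np.uint8))
    for i in range(1,k):
        if st[i,4]>30: print(n,st[i,4],ce[i].round(),w[lab==i].mean(0).round(),np.percentile(w[lab==i][:,2],98).round())
E
python3 - <<'E'
from fr import *
o={n:r.grab_frame(n) for n in("scene","top")}
for n in o: fruits(n,o[n])
cv2.imwrite("pics/s4.png",np.hstack([cv2.resize(o[n]["img"][a:a+180,b:b+180],None,fx=2.2,fy=2.2,interpolation=cv2.INTER_CUBIC) for n,a,b in(("scene",150,200),("top",120,180))]))
E
```

```text
scene 146 [259. 257.] [618. -41.  50.] 63.0
scene 138 [296. 280.] [610. 116.  49.] 73.0
top 240 [302. 178.] [610. -61.  54.] 66.0
```

View pics/s4.png

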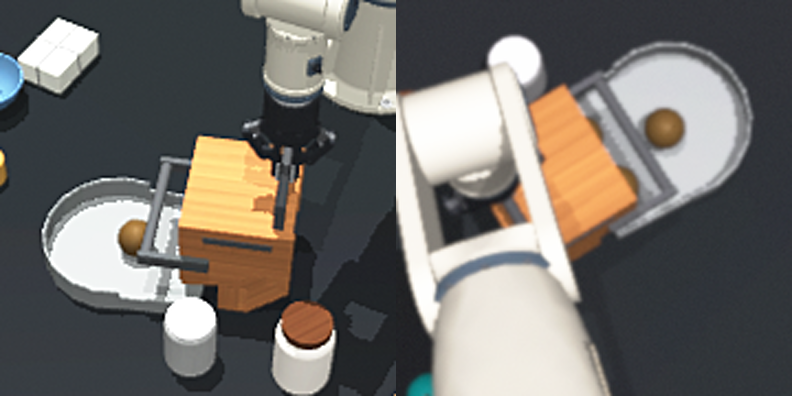

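One fruit is in the pan (top crop (663,128)) and two are just leaving the rim (595,125) and (627,183). I wait for them.

>>> apply_moves(
  deltas=[
    {"claw": 1, "delta_pos": [0, 0, 0], "yaw": 0},
    {"claw": 1, "delta_pos": [0, 0, 0], "yaw": 0},
    {"claw": 1, "delta_pos": [0, 0, 0], "yaw": 0},
    {"claw": 1, "delta_pos": [0, 0, 0], "yaw": 0},
    {"claw": 1, "delta_pos": [0, 0, 0], "yaw": 0},
    {"claw": 1, "delta_pos": [0, 0, 0], "yaw": 0},
    {"claw": 1, "delta_pos": [0, 0, 0], "yaw": 0},
    {"claw": 1, "delta_pos": [0, 0, 0], "yaw": 0},
  ],
)

```text
clock: 16.42
eef_pos: [489.6, 148.3, 394.3]
tcp_rot: [3.141, 0.002, -2.599]
contact_force: [-2.0, 2.4, 10.3]
opening: 0.16
grasp_force: 73.7
```

Run:
```python
from fr import *
o={n:r.grab_frame(n) for n in("scene","top")}
for n in o: fruits(n,o[n])
cv2.imwrite("pics/s5.png",np.hstack([cv2.resize(o[n]["img"][a:a+180,b:b+180],None,fx=2.2,fy=2.2,interpolation=cv2.INTER_CUBIC) for n,a,b in(("scene",150,200),("top",120,180))]))
```

```text
scene 653 [235. 254.] [ 662. -115.   48.] 65.0
scene 122 [296. 280.] [611. 115.  50.] 75.0
top 251 [308. 150.] [700. -82.  52.] 64.0
top 260 [326. 163.] [ 658. -139.   53.] 65.0
top 248 [329. 182.] [ 595. -145.   54.] 64.0
```

View pics/s5.png

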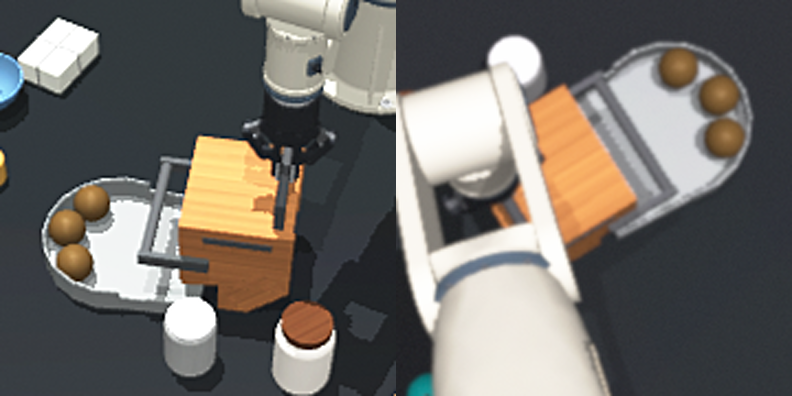

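All three fruits are in the pan, against its far wall (top crop (678,68), (717,95), (723,138)). Next I rock the tub back.

>>> apply_moves(
  deltas=[
    {"claw": 1, "delta_pos": [0, 0.6, 0.13], "yaw": 0},
    {"claw": 1, "delta_pos": [0, 0.62, 0.13], "yaw": 0},
    {"claw": 1, "delta_pos": [0, 0.61, 0.15], "yaw": 0},
    {"claw": 1, "delta_pos": [0, 0.6, 0.16], "yaw": 0},
    {"claw": 1, "delta_pos": [0, 1.2, 0.36], "yaw": 0},
    {"claw": 1, "delta_pos": [0, 1.18, 0.42], "yaw": 0},
    {"claw": 1, "delta_pos": [0, 1.15, 0.49], "yaw": 0},
    {"claw": 1, "delta_pos": [0, 0, 0], "yaw": 0},
  ],
)

```text
clock: 17.52
eef_pos: [458.8, 199.9, 375.7]
tcp_rot: [-3.141, 0.002, -2.598]
contact_force: [-2.6, 2.2, 8.7]
opening: 0.158
grasp_force: 76.2
```

>>> apply_moves(
  deltas=[
    {"claw": 1, "delta_pos": [0, 1.13, 0.55], "yaw": 0},
    {"claw": 1, "delta_pos": [0, 1.1, 0.6], "yaw": 0},
    {"claw": 1, "delta_pos": [0, 1.07, 0.66], "yaw": 0},
    {"claw": 1, "delta_pos": [0, 1.03, 0.71], "yaw": 0},
    {"claw": 1, "delta_pos": [0, 0.99, 0.76], "yaw": 0},
    {"claw": 1, "delta_pos": [0, 0.95, 0.81], "yaw": 0},
    {"claw": 1, "delta_pos": [0, 0, 0], "yaw": 0},
  ],
)

```text
clock: 18.4
eef_pos: [426.1, 253.9, 333.4]
tcp_rot: [3.141, 0.001, -2.599]
contact_force: [-0.0, 5.7, 2.4]
opening: 0.161
grasp_force: 80.8
```

>>> apply_moves(
  deltas=[
    {"claw": 1, "delta_pos": [0, 0.91, 0.85], "yaw": 0},
    {"claw": 1, "delta_pos": [0, 0.86, 0.89], "yaw": 0},
    {"claw": 1, "delta_pos": [0, 0.41, 0.47], "yaw": 0},
    {"claw": 1, "delta_pos": [0, 0.41, 0.47], "yaw": 0},
    {"claw": 1, "delta_pos": [0, 0.39, 0.49], "yaw": 0},
    {"claw": 1, "delta_pos": [0, 0.38, 0.45], "yaw": 0},
    {"claw": 1, "delta_pos": [0, 0, 0], "yaw": 0},
    {"claw": 1, "delta_pos": [0, 0, 0], "yaw": 0},
  ],
)

```text
clock: 19.4
eef_pos: [408.8, 281.6, 297.2]
tcp_rot: [-3.142, -0.001, -2.599]
contact_force: [0.6, 3.2, -4.0]
opening: 0.156
grasp_force: 83.4
```

Run:
```python
from m import *
railbar()
```

```text
scene [ 359  130   60  135 3752] X [-127.4  -72.   -14.9] Y [-34.1  25.3  44.4] Z [175.8 457.7 548.9]
top [ 120  192   81   65 2771] X [-126.6  -72.1   -9.9] Y [-45.4 -13.4  31.6] Z [345.8 504.5 558.4]
```

>>> apply_moves(
  deltas=[
    {"claw": 1, "delta_pos": [0, 0, 0.1], "yaw": 0},
    {"claw": 1, "delta_pos": [0, 0, 0], "yaw": 0},
    {"claw": 0.4, "delta_pos": [0, 0, 0], "yaw": 0},
    {"claw": 0, "delta_pos": [0, 0, 0], "yaw": 0},
    {"claw": 0, "delta_pos": [0, 0, 0], "yaw": 0},
    {"claw": 0, "delta_pos": [0, 0, 0], "yaw": 0},
  ],
)

```text
clock: 20.25
eef_pos: [409.0, 281.5, 296.7]
tcp_rot: [-3.141, -0.0, -2.6]
contact_force: [0.0, -0.5, -0.1]
opening: 0.504
grasp_force: 0.0
```

>>> apply_moves(
  deltas=[
    {"claw": 0, "delta_pos": [0, 0, -1.5], "yaw": 0},
    {"claw": 0, "delta_pos": [0, 0, -2], "yaw": 0},
    {"claw": 0, "delta_pos": [0, 0, -3], "yaw": 0},
    {"claw": 0, "delta_pos": [0, 0, -3], "yaw": 0},
    {"claw": 0, "delta_pos": [0, 0, -3], "yaw": 0},
    {"claw": 0, "delta_pos": [0, 0, -2.5], "yaw": 0},
    {"claw": 0, "delta_pos": [0, 0, 0], "yaw": 0},
    {"claw": 0, "delta_pos": [0, 0, 0], "yaw": 0},
  ],
)

```text
clock: 21.25
eef_pos: [408.7, 281.4, 446.5]
tcp_rot: [-3.142, -0.0, -2.599]
contact_force: [0.4, 0.7, -0.5]
opening: 0.499
grasp_force: 0.0
```

Run:
```python
from fr import *
o=railbar()
for n in o: fruits(n,o[n])
cv2.imwrite("pics/s6.png",np.hstack([cv2.resize(o[n]["img"][a:a+180,b:b+180],None,fx=2.2,fy=2.2,interpolation=cv2.INTER_CUBIC) for n,a,b in(("scene",150,220),("top",120,180))]))
```

```text
scene [ 363   96   66  132 4352] X [-127.9  -71.1  -15.1] Y [-22.5  26.8  44.1] Z [336.1 588.8 670.1]
scene [373 238   6  28 130] X [-80.4 -73.3 -66.6] Y [-48.7   1.6  51.3] Z [140.4 145.3 152.1]
top [  93  176   99   75 4059] X [-127.7  -70.9   -9.6] Y [-45.1 -15.3  30. ] Z [378.2 651.6 678.9]
scene 649 [235. 254.] [ 662. -115.   48.] 65.0
scene 57 [317. 255.] [495. 112.  67.] 74.0
top 249 [308. 150.] [700. -83.  53.] 65.0
top 257 [326. 163.] [ 658. -139.   53.] 65.0
top 248 [329. 182.] [ 595. -145.   54.] 65.0
top 196 [242. 211.] [506. 124.  65.] 74.0
```

View pics/s6.png

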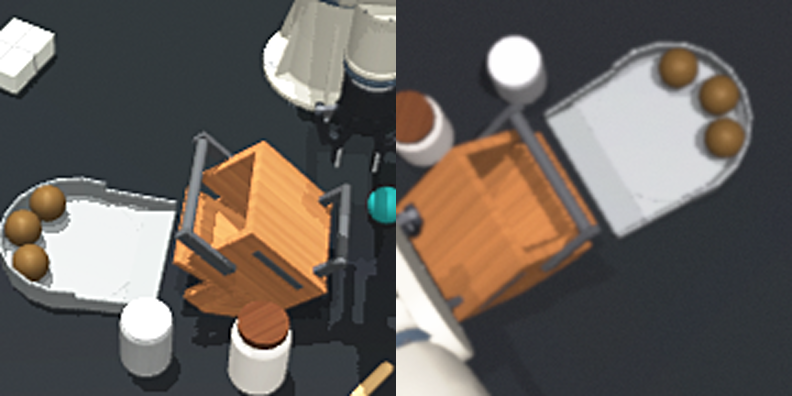

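The empty tub rests on its bevel with the rail at the same height as before. The three fruits lie still in the pan (scene crop (47,203), (22,228), (30,262)), and the gripper is clear of everything.

```bash
python3 -c "
from rig import r
print(r.sign_off())"
```

```text
the job is handed in; nothing more can be done
None
```

The job is handed in: all three fruits lie still in the pan, and the empty tub is back on its bevelled feet and released, with the pan and other objects left standing; sign-off returned no verdict.

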